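# Pump up the battery leak tester until its pin pops out, then shut the valve

### The arm

A 7-joint arm with a two-finger parallel gripper is mounted at the origin on the work surface. World frame = base frame: x ahead of the robot, y to its left, z up, the work surface at z = 0. Lengths are in m, angles in degrees, forces in N, time in s.
With the tool pointing down it reaches from about 0.35 to 0.9 m from the base axis. Payload 19.9 kg.
Tool frame: the origin (TCP) lies on the centre line of the jaws, within the pads' length; the fingertips stand 11 mm ahead of it and the grasp point (between the pads) lies 8 mm behind it (bot.tip_extent is the distance from the TCP to the fingertips, in m); z points along the fingers, y is the line along which they close (so a half turn about z gives the same grasp; the last joint's range is limited). The gripper opens to 85 mm and grips with 20 to 120 N. Pads are 22 mm wide; open, the fingers measure 114 mm over their backs; the gripper's body (76 mm by 85 mm) begins 54 mm behind the grasp point. The pads swing forward as they close: fully open they stand 13 mm farther back than shut.
Start: joints at [-74.685, 23.915, -0.59, 92.452, 0.269, 63.638, -3.037], TCP at [0.19, 0.595, 0.242] pointing down, gripper open.
Joint ranges: [-161.28, 161.28], [-22.2, 115.67], [-73.04, 71.86], [3.21, 147.25], [-68.34, 248.33], [10.77, 114.83], [-161.83, 161.83]. Speed limits (degrees/s): [108.29, 108.29, 136.94, 136.94, 172.46, 172.46, 172.46].

### API

Orientations are given as [roll, pitch, yaw] about the fixed x, y, z axes, in that order (R = Rz(yaw) Ry(pitch) Rx(roll)).
In Python, from station import bot gives the robot as it stands. Calls block until the motion is done:
- bot.goto(position, orientation): joint-space move of the TCP to a pose.
- bot.movel(position, orientation=None, feed=0.15): straight line of the TCP; orientation=None keeps the orientation; feed is the mean speed in m/s.
- bot.move_j(angles): joint-space move.
- bot.set_gripper(opening, grip_force=None): finger opening in m; grip_force is the grip in N (None keeps the last); returns when the fingers have stopped.
- bot.hold(seconds).
- bot.ik(position, orientation): joint angles nearest the present ones, or None.
- bot.grab_frame(name): name is "scene" or "top" or "wrist"; returns a dict with "pixels" (480x640x3 uint8, red, green, blue), "depth" (480x640 float32, m along the optical axis (not along the pixel's ray), 0 where there is no reading), "vertical_fov" (degrees; the focal length in pixels is half the picture's height over the tangent of half this angle, whatever the lens; pixels are square), "cx", "cy" (the principal point, pixels), "T" (4x4, takes a point from camera to world coordinates). Camera axes: x right, y up, looking along -z (the intrinsics and any distortion apply to the point x, -y, -z); pixel columns grow to the right and rows downward; lengths in m; the calibration is good to about 2 mm. The wrist camera is an equidistant fisheye: a pixel r from the principal point sees the ray r / f radians off the axis. A picture is of the moment at which its call begins.
A pose or a line that the arm cannot do raises bot.Unreachable and nothing moves.
- bot.finish_job(): hands the job in; it is judged then, once.
Trained networks look in a picture, given as the dict that the camera call returned (one of the last four; its "shot" number tells which), for a name from the list of things; names that differ only in an ending like _2 or _b are one class to them, and where a whole thing is asked for, a point or a joint stands for the part that bears it (a point fixed in the world has none). Each returns a list of dicts, best first, with "conf" (0 to 1); they miss things now and then, are a little off and sometimes report something else, mostly with a low value. They report only what shows in the picture. A call takes as long as a camera call.
- bot.regions_of(picture, name): "mask" (480x640 bool, what is visible of it) and "extent" ([left, top, right, bottom] in pixels, round what is visible of it).
Readings, each from a call of its own:
- bot.get_t(): time.
- bot.get_qpos(): joint angles.
- bot.get_joint_velocities(): joint speeds.
- bot.get_joint_efforts(): joint torques, N m.
- bot.get_ee_pos(): TCP position.
- bot.get_orientation(): TCP orientation.
- bot.get_wrist_force(): force on the tool from outside, world axes, zero at the start.
- bot.get_torque(): the same for the moment, N m.
- bot.get_grip_width(): finger opening in m.
- bot.get_grasp_force(): force on a finger pad.
Only numpy, scipy, OpenCV 4.12 (cv2) and the standard library are available. Lean on these libraries where they do the work, as an engineer would, in place of code of your own. Each camera call takes 0.05 s, during which the arm holds its last target. There are 200 camera calls.

### The job

Leak-test the small red battery: with the fingertips, press the yellow knob of the hand pump all the way down and let it all the way up again, over and over, until the orange indicator pin pops fully out and its green foot shows. Then push the blue valve lever right over to its far stop to shut the air in, and move clear. Leave the pin itself untouched, do not pick anything up, and do not disturb the things lying around.

Things in the scene. Friction and masses are not known exactly. Their poses are not given: they have to be found in the camera images.
- tester: leak tester bolted to the bench: aluminium plate 200 (x) x 320 (y) x 12 mm; origin under its centre, on the bench. On it: red battery 154 x 70 mm, top at 106 mm, in the middle; blue hand pump (46 mm wide) at (-30, 95) mm; white pin gauge (42 mm wide, 78 mm high) at (55, 95) mm, a grey gear case 64 mm high between these two; valve with lever at (0, -115) mm. It may stand turned up to 0.5 rad
- plunger_top (a point): centre of the flat top of the pump's round yellow knob, 44 mm wide and 17 mm tall, on a vertical rod; 136 mm above the bench when up, moves down with the knob
- plunger (a joint): pump plunger travel in m: 0 up (its own spring returns it in under 0.5 s when let go), 0.030 fully down on its stop. The spring takes 3 N at the start and about 9 N (12 N with the gauge's load) fully down. A stroke counts when the knob goes down more than 25 mm after having come up to within 2 mm of the top; each such stroke raises the pin by 6 mm (the first after the start by 3 to 10 mm), a shorter one may give nothing
- pin (a joint): how far the indicator pin stands out beyond its lowest position, in m: 0 to 0.036. It stays where the strokes have lifted it; once lifted to about 0.029 it pops by itself to 0.036, fully out. It takes 3 to 5 full strokes; more strokes do no harm
- pin_head: the indicator pin, upright, 18 mm wide, orange with an 8 mm green foot that comes out of the white gauge only when the pin is fully out; origin at the centre of its top, 82 mm above the bench when the pin is at 0 and 118 mm when fully out
- valve_tip (a point): the centre of the 26 mm blue ball on the free end of the valve lever, a 10 mm steel rod; 70 mm from the pivot, which lies 34 mm above the bench
- valve (a joint): valve lever angle in rad: 0 leaning towards the tester's -x, 1.0 leaning towards its +x on the far stop (shut); upright at 0.5. It pivots about the tester's y axis, stays where it is left (about 1 N at the ball moves it), and starts between 0 and 0.25 (open)
- spanner: steel open-ended spanner, 150 mm long, lying on the bench beside the tester; bystander
- water: whitish translucent bottle with a blue cap, 64 mm wide, 160 mm tall, standing on the bench beside the tester; bystander
- screwdriver: screwdriver lying on the bench; bystander
- grease: white jar with a red lid, 60 mm wide and high, standing on the bench; bystander
- cap_a: yellow vent plug, 26 mm wide, 16 mm tall, standing on the far right corner of the tester's plate; bystander
- cap_b: a second yellow vent plug like it on the same corner; bystander
- brush: brush lying on the bench; bystander

How it is judged:
By the outcome, as a careful person would: the job done as asked, in the order asked, and still so for the second after the job is handed in, with the robot touching nothing.
It also fails if it takes over 58 s, if anything falls off the work surface, if the arm or the gripper's body presses on something with over 40 N, if the wrist force passes 120 N, or if a joint passes its speed limit or range.

## Working session

There is one attempt and no reset: what is moved stays moved. The work goes in short steps, each a Python script; the robot and the scene stay as the last script left them, time stands still between calls to the robot, and variables do not carry over. Pictures are saved under pics/ and viewed, at most 10 in all, crops included, and the job is handed in when it is done.

```bash
ls; mkdir -p pics
cat > h.py <<'E'
import numpy as np, cv2
from station import bot
def pts(f, mask):
    d=f["depth"]; v,u=np.nonzero(mask&(d>0)); z=d[v,u]
    fl=240/np.tan(np.radians(f["vertical_fov"])/2)
    P=np.stack([(u-f["cx"])/fl*z,-(v-f["cy"])/fl*z,-z,np.ones_like(z)])
    return (f["T"]@P)[:3].T
def save(f,n): cv2.imwrite(f"pics/{n}.png",f["pixels"][:,:,::-1])
E
python3 - <<'E'
from h import *
fs={n:bot.grab_frame(n) for n in("scene","top")}
for n,f in fs.items():
    save(f,n+"0"); print(n,f["T"].round(3).tolist(),f["vertical_fov"],[k for k in f])
    for nm in("plunger_top","pin_head","valve_tip","tester","water","grease"):
        for r in bot.regions_of(f,nm)[:2]:
            p=pts(f,r["mask"])
            print(nm,round(r["conf"],2),np.array(r["extent"]).round().tolist(),np.median(p,0).round(3) if len(p) else None, p.min(0).round(3) if len(p) else 0,p.max(0).round(3) if len(p) else 0)
print(bot.get_t())
E
```

```text
pics
scene [[0.84, -0.455, 0.295, 0.8], [0.542, 0.7, -0.465, -0.449], [0.005, 0.551, 0.835, 0.958], [0.0, 0.0, 0.0, 1.0]] 52.94888085332977 ['pixels', 'depth', 'vertical_fov', 'cx', 'cy', 'T', 'shot']
plunger_top 0.78 [323.0, 192.0, 347.0, 213.0] [0.477 0.116 0.135] [ 0.398  0.095 -0.002] [0.497 0.238 0.141]
pin_head 0.63 [368.0, 209.0, 377.0, 222.0] [0.556 0.146 0.093] [0.548 0.14  0.082] [0.562 0.157 0.096]
valve_tip 0.48 [316.0, 283.0, 330.0, 310.0] [ 0.568 -0.072  0.106] [ 0.523 -0.086  0.011] [ 0.582 -0.018  0.116]
tester 0.57 [280.0, 189.0, 391.0, 339.0] [0.555 0.007 0.026] [ 0.388 -0.143 -0.002] [0.689 0.226 0.141]
water 0.69 [197.0, 421.0, 243.0, 470.0] [ 0.581 -0.406  0.11 ] [ 0.538 -0.434  0.007] [ 0.599 -0.373  0.163]
grease 0.9 [400.0, 156.0, 429.0, 188.0] [0.563 0.362 0.047] [ 0.514  0.346 -0.004] [0.59  0.463 0.064]
grease 0.25 [362.0, 291.0, 375.0, 304.0] [0.636 0.004 0.028] [ 0.623 -0.009  0.012] [0.648 0.021 0.033]
top [[-0.01, 0.989, -0.145, 0.333], [-1.0, -0.011, -0.009, -0.012], [-0.01, 0.145, 0.989, 1.333], [0.0, 0.0, 0.0, 1.0]] 53.45387479674487 ['pixels', 'depth', 'vertical_fov', 'cx', 'cy', 'T', 'shot']
plunger_top 0.8 [273.0, 246.0, 292.0, 262.0] [0.474 0.118 0.136] [0.454 0.097 0.009] [0.495 0.156 0.142]
pin_head 0.46 [270.0, 221.0, 276.0, 228.0] [0.554 0.149 0.092] [0.545 0.142 0.076] [0.565 0.157 0.099]
tester 0.64 [247.0, 181.0, 378.0, 286.0] [0.53  0.043 0.015] [ 0.392 -0.138 -0.007] [0.691 0.224 0.142]
water 0.62 [459.0, 205.0, 497.0, 233.0] [ 0.558 -0.389  0.108] [ 0.534 -0.47  -0.005] [ 0.6   -0.369  0.167]
water 0.52 [276.0, 246.0, 287.0, 262.0] [0.474 0.12  0.136] [0.454 0.1   0.129] [0.493 0.138 0.142]
grease 0.58 [179.0, 217.0, 203.0, 239.0] [0.554 0.371 0.059] [0.529 0.348 0.01 ] [0.583 0.404 0.068]
0.7
```

Run:
```python
import cv2
a=cv2.imread("pics/scene0.png")[130:380,220:460]; b=cv2.imread("pics/top0.png")[150:320,200:420]
a=cv2.resize(a,None,fx=2.4,fy=2.4,interpolation=2)[:600]; cv2.imwrite("pics/a.png",a)
cv2.imwrite("pics/b.png",cv2.resize(b,None,fx=3.5,fy=3.5,interpolation=2)[:600])
```

```text
(no output)
```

View pics/a.png

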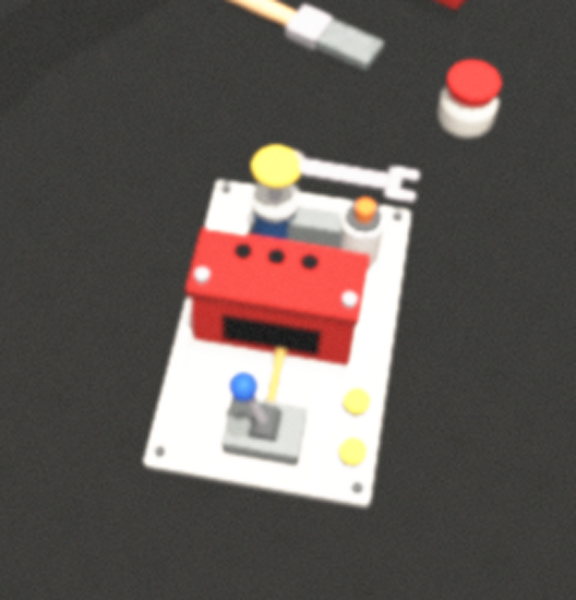

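View pics/b.png

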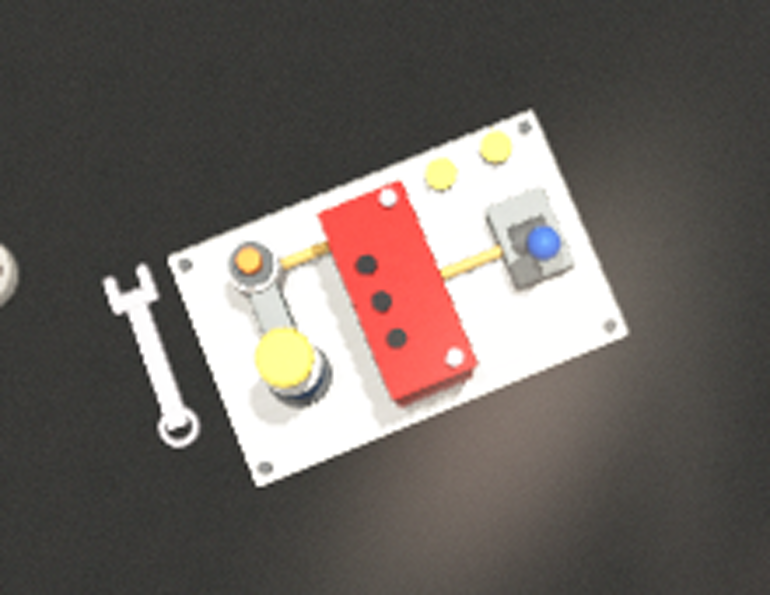

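```bash
cat > p1.py <<'E'
from h import *
bot.set_gripper(0.0)
ori0=bot.get_orientation(); print("ori",ori0,"ext",bot.tip_extent,"w",bot.get_grip_width())
psi=20.5; k=np.array([.475,.118])
best=None
for y in(psi,psi+180,psi-180):
    q=bot.ik([*k,.19],[180,0,y])
    if q is not None:
        c=np.abs(np.array(q)-bot.get_qpos()).max()
        if best is None or c<best[0]: best=(c,y)
print(best); ori=[180,0,best[1]]
E_=bot.tip_extent
bot.goto([*k,.20],ori); print("t",bot.get_t(),bot.get_ee_pos(),bot.get_wrist_force())
bot.movel([*k,.142+E_],feed=.15)
f0=np.array(bot.get_wrist_force())
bot.movel([*k,.112+E_],feed=.08); print("F",np.array(bot.get_wrist_force())-f0)
z=.112
while z>.100:
    z-=.001; bot.movel([*k,z+E_],feed=.05); F=bot.get_wrist_force()[2]-f0[2]
    print(round(z,3),round(F,1),end="; ")
    if F>22: break
print("t",bot.get_t(),bot.get_ee_pos())
bot.movel([*k,.141+E_],feed=.15); bot.hold(.6)
f=bot.grab_frame("scene"); save(f,"s1"); 
for nm in("plunger_top","pin_head"):
    for r in bot.regions_of(f,nm)[:1]:
        p=pts(f,r["mask"]); print(nm,r["conf"],np.median(p,0),np.percentile(p[:,2],95))
print("t",bot.get_t())
E
python3 p1.py
```

```text
ori [-1.79995270e+02  3.09570298e-03  1.62308192e+02] ext 0.011 w -2.2338286681634278e-05
(np.float64(71.8165048518345), 20.5)
t 3.475 [0.47499597 0.11881985 0.19999667] [0.14534481 0.40331957 0.11559199]
F [1.11534983 2.21435569 7.44080606]
0.111 8.1; 0.11 8.0; 0.109 8.0; 0.108 8.7; 0.107 9.1; 0.106 8.5; 0.105 14.8; 0.104 37.6; t 6.4667 [0.4763673  0.11850695 0.11671595]
plunger_top 0.49 [0.48091311 0.11080934 0.13523287] 0.13810914635122348
pin_head 0.74 [ 0.56787137 -0.07398575  0.10754594] 0.11389179365811068
t 7.6167
```

```bash
cat > p2.py <<'E'
from h import *
k=[.475,.118]; e=bot.tip_extent
for i in range(5):
    bot.movel([*k,.1045+e],feed=.08); F=bot.get_wrist_force()[2]
    bot.movel([*k,.141+e],feed=.15); bot.hold(.55); print(round(F,1),bot.get_t())
bot.movel([.455,.11,.25],feed=.2)
for n in("scene","top"):
    f=bot.grab_frame(n); save(f,n+"2")
    for nm in("pin_head","valve_tip","plunger_top"):
        for r in bot.regions_of(f,nm)[:2]:
            p=pts(f,r["mask"]); print(n,nm,round(r["conf"],2),np.array(r["extent"]).round(),np.median(p,0).round(3),np.percentile(p[:,2],[5,95]).round(3))
    cx,cy,s=(350,250,120) if n=="scene" else (315,235,80)
    cv2.imwrite(f"pics/{n}2c.png",cv2.resize(f["pixels"][cy-s:cy+s,cx-s:cx+s,::-1],(590,590),interpolation=2))
print(bot.get_t())
E
python3 p2.py
```

```text
44.9 9.1667
45.5 10.7167
45.0 12.2667
45.2 13.8167
45.8 15.3667
scene valve_tip 0.56 [315. 285. 328. 305.] [ 0.57  -0.074  0.107] [0.057 0.114]
scene plunger_top 0.55 [326. 192. 346. 213.] [0.477 0.115 0.135] [0.096 0.138]
top pin_head 0.51 [180. 216. 204. 242.] [0.555 0.371 0.059] [0.011 0.064]
top valve_tip 0.5 [351. 215. 357. 223.] [ 0.561 -0.072  0.112] [0.102 0.117]
16.4167
```

View pics/scene2c.png

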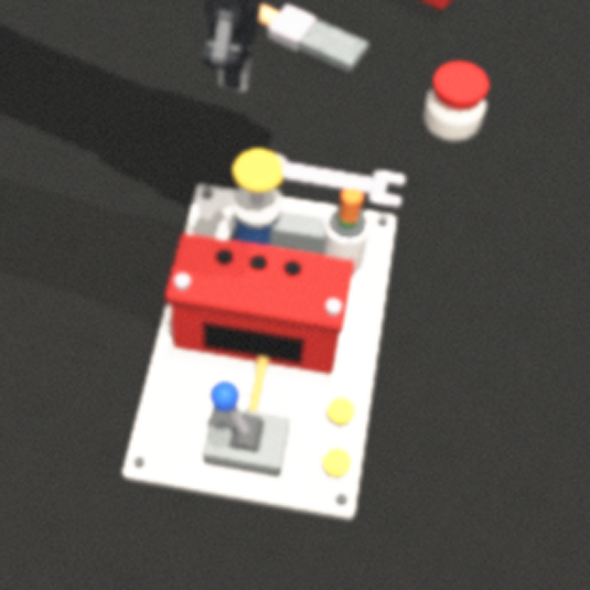

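The pin stands tall with its green foot visible at (350,222) in the crop; the blue ball at (225,397) still leans to -x. Next I push the valve.

```bash
cat > p3.py <<'E'
from h import *
e=bot.tip_extent; P=np.array([.576,-.069]); a=np.radians(20.5); d=np.array([np.cos(a),np.sin(a)])
g=lambda s:P+d*s
bot.movel([*g(-.075),.22],feed=.2); bot.movel([*g(-.075),.088+e],feed=.12)
f0=np.array(bot.get_wrist_force()); fd=lambda:-(np.array(bot.get_wrist_force())-f0)[:2]@d
bot.movel([*g(0),.088+e],feed=.06); print("F",fd())
for s in np.arange(.001,.030,.001):
    bot.movel([*g(s),.088+e],feed=.04); F=fd(); print(round(s,3),round(F,1),end="; ")
    if F>18: break
print(bot.get_t())
bot.movel([*g(s-.03),.088+e],feed=.1); bot.movel([*g(s-.04),.25],feed=.2)
bot.movel([.42,-.2,.3],feed=.25)
for n in("scene","top"):
    f=bot.grab_frame(n)
    for r in bot.regions_of(f,"valve_tip")[:1]:
        p=pts(f,r["mask"]); p=p[p[:,2]>.085]; print(n,round(r["conf"],2),((p[:,:2]-P)@d).mean(),p.mean(0))
    cx,cy,s=(350,250,120) if n=="scene" else (315,235,80)
    cv2.imwrite(f"pics/{n}3c.png",cv2.resize(f["pixels"][cy-s:cy+s,cx-s:cx+s,::-1],(590,590),interpolation=2))
print(bot.get_t())
E
python3 p3.py
```

```text
F -0.20625049629519576
0.001 0.8; 0.002 0.8; 0.003 0.4; 0.004 0.7; 0.005 -0.3; 0.006 -0.1; 0.007 0.6; 0.008 -0.0; 0.009 0.8; 0.01 -0.4; 0.011 0.3; 0.012 -0.4; 0.013 0.4; 0.014 -0.3; 0.015 -0.1; 0.016 -0.4; 0.017 -0.2; 0.018 5.7; 0.019 10.4; 0.02 16.4; 0.021 22.3; 25.4417
scene 0.55 0.04007410583313867 [ 0.61386291 -0.0558393   0.10343078]
top 0.63 0.036337085243705505 [ 0.60908979 -0.05374389  0.10548823]
27.9167
```

View pics/scene3c.png

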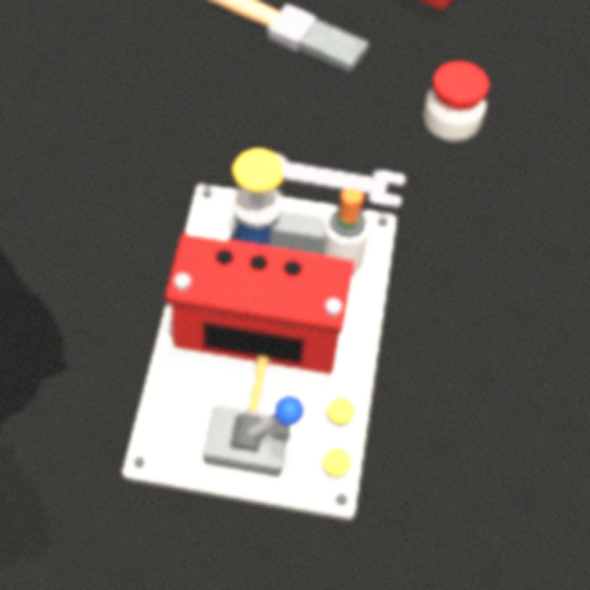

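View pics/top3c.png

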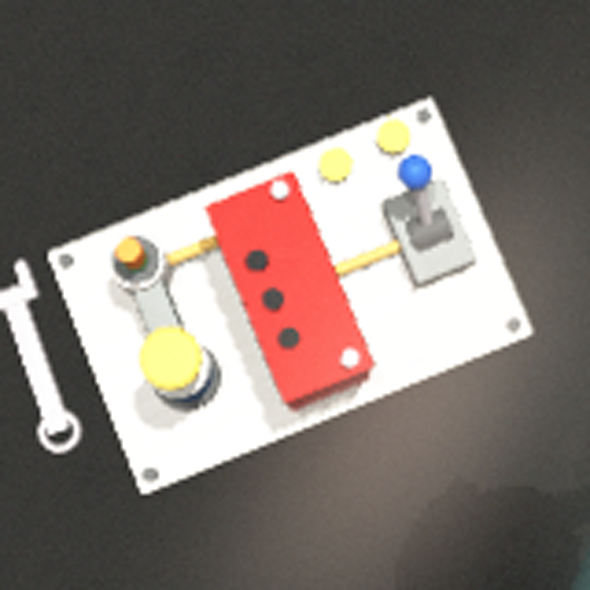

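The lever now leans fully over to +x (ball at (288,410) in the scene crop, (415,172) in the top crop). The force rise showed it hit the stop. The pin is still out with its green foot showing, and the bystanders haven't moved.

```bash
python3 -c "
from station import bot
print(bot.finish_job())"
```

```text
the job is handed in; nothing more can be done
None
```

The job is handed in at about 28 s: after 6 full pump strokes the pin stood fully out with its green foot showing, then I pushed the valve lever onto its far stop and moved the arm clear, with the plugs, spanner, jar and brush unmoved in the last pictures (bottle and screwdriver not re-checked).

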